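Check two electrode crates for the stamp and dispatch the stamped one

TASK

One of the two blue electrode crates has the red release stamp on its underside: with the fingertips behind its tall end board pull each crate over towards the robot until it is tipped fully onto that board, hold it there a second so that the underside shows, and let it down gently without dropping it - first the crate on the robot's left, then the one on its right. Then, with the fingertips in the bay behind the board, push the stamped crate flat along the table until its back wall is square and flush against the steel dispatch rail, and leave the other crate where it stands. Do not grip, lift or topple the crates and do not disturb anything else.

Things in the scene. Friction and masses are not known exactly. Their poses are not given: they have to be found in the camera images.
- crate_stamped: loose blue parts crate, 0.27-0.45 kg, on rubber runners; on its white underside a red ring stamp 68 mm across, seen from beyond the crate when tipped. Origin: centre of underside; x from the end board (robot side) to the back wall, y left, z up. Stands on x -50 to +55 mm, 90 mm wide; side and back walls 35 mm high. Behind the board an empty bay, then a bulkhead, then copper electrodes fixed in foam.
- crate_plain: the same crate in every size, direction and behaviour (alike from above), but its underside is blank. When the end board's inside is pulled towards the robot and down (about 1.5 to 2.5 N), the crate turns about its heel edge, back end rising, until the board lies flat on the table at 70 degrees (1.22 rad). Let go, it falls back; to lower it gently, the finger goes back along the same arc.
- crate_stamped_heel (a point): middle of the stamped crate's heel edge, where the end board meets the underside, 50 mm from the origin; it stays on the table while the crate is tipped or pushed, and is the centre of the tipping arc
- crate_plain_heel (a point): the same point on the plain crate
- crate_stamped_board (a point): place to pull on the stamped crate: inner face of the tall blue end board with a yellow band along its inner top, at crate x -72, z 77 mm. The board rises from the heel edge leaning 20 degrees outward (towards the robot), 6 mm thick, 90 mm wide, top 95 mm above the table. Tipped to the stop, this point lies 80 mm from the heel edge towards the robot, 6 mm above the table.
- crate_plain_board (a point): the same point on the plain crate
- crate_stamped_bay (a point): middle of the bay floor of the stamped crate (crate x -26, z 10 mm): 40 mm long at the floor (wider above, as the board leans away), 82 mm wide between the sides. Its far side is the bulkhead, 35 mm high, robot-side face at crate x -6 mm: fingertips put down in the bay push the crate there. Electrodes beyond it reach 33 mm high.
- crate_plain_bay (a point): the same point on the plain crate
- dispatch_rail: the dispatch line: fixed steel rail 620 mm long in y, 30 mm deep, 40 mm high, with a green lane 115 mm wide painted on the table in front of it. Origin: middle of the rail's front face (the one towards the robot) at table height; its x points away from the robot, across the rail. A crate flush against it has its origin 55 mm in front of this face.
- fixture_block: graspable thing left alone: black fixture block 56 x 46 x 34 mm with a steel holder and copper piece on it (56 mm tall in all), standing between the two crates
- caliper: bystander: digital caliper lying flat, 200 mm long, on the right side
- spray_bottle: bystander: clear bottle with a red cap, 56 mm across, 150 mm tall, on the left side
- brush: bystander: small brush lying on the left side
- pin_jar: bystander: glass jar with a steel cap, 52 mm across, 60 mm tall, on the right side
- electrode: bystander: loose copper electrode on a 50 mm square steel holder, 50 mm tall, on the left side
- screwdriver: bystander: screwdriver lying on the right side
Not all that is in view belongs to the job. What is shaped like the crate_plain but purple is not meant.

How it is judged:
By the outcome, as a careful person would: the job done as asked, in the order asked, and still so for the second after the job is handed in, with the robot touching nothing.
It also fails if it takes over 72 s, if anything falls off the work surface, if the arm or the gripper's body presses on something with over 40 N, if the wrist force passes 120 N, or if a joint passes its speed limit or range.

ROBOT

A 6-joint arm with a two-finger parallel gripper is mounted at the origin on the work surface. World frame = base frame: x ahead of the robot, y to its left, z up, the work surface at z = 0. Lengths are in m, angles in degrees, forces in N, time in s.
With the tool pointing down it reaches from about 0.325 to 0.775 m from the base axis. Payload 9.3 kg.
Tool frame: the origin (TCP) lies on the centre line of the jaws, within the pads' length; the fingertips stand 25 mm ahead of it and the grasp point (between the pads) lies 6 mm ahead of it; z points along the fingers, y is the line along which they close (so a half turn about z gives the same grasp; the last joint's range is limited). The gripper opens to 85 mm and grips with 20 to 120 N. Pads are 22 mm wide; open, the fingers measure 114 mm over their backs; the gripper's body (76 mm by 85 mm) begins 54 mm behind the grasp point. The pads swing forward as they close: fully open they stand 13 mm farther back than shut.
Start: joints at [63.335, 14.817, 1.232, 76.415, 0, 81.257], TCP at [0.169, 0.523, 0.226] pointing down, gripper open.
Joint ranges: [-174.27, 174.27], [-52.1, 104.24], [-59.71, 78.15], [-110.17, 111.67], [-87.03, 83.33], [-180, 180]. Speed limits (degrees/s): [127.2, 127.2, 159.86, 180, 180, 180].

INTERFACE

Orientations are given as [roll, pitch, yaw] about the fixed x, y, z axes, in that order (R = Rz(yaw) Ry(pitch) Rx(roll)).
In Python, from station import arm gives the robot as it stands.
- The arm moves only by the tool jog_arm, never from a script. Its argument "steps" is one flat list of numbers, 4 for each row, row after row: the shift along the tool's x, y, z scaled (see below), then the turn about the tool's z scaled (see below). A call has 1 to 5 rows; each row shifts and turns the commanded pose from where the row before left it, along the tool's axes as they then stand; what a row does not reach is not made up. The controller multiplies each number of a shift by 0.6 m and each number of a turn by 180 degrees. A row lasts 1/10 s, in which the tool goes at most 50 mm and 8.59 degrees, less where a joint would pass 70% of its speed; a pose out of reach is approached as far as the arm can. A call with a number of a shift or a turn outside -1 to 1 is refused whole. A call with a gripper value outside its range is refused whole. "gripper" is the closure, from -1 (fully open) to 1 (shut), set as the call begins (left out, the last holds). The fingers move at their own pace and stop on an object; "force" is the grip in N (left out, the last holds). Time passes only in rows, so rows that do not move let the fingers close. It gives the time, the measured TCP pose, the force, the opening and the grip force at its end, in the units of the state.
- arm.read_state(): the state, without advancing time (a new reading comes with each control period).
- arm.grab_frame(name): name is "scene" or "side" or "wrist"; returns (picture, depth): 420x560x3 uint8, blue, green, red; 420x560 float32, m along the optical axis (not along the pixel's ray), 0 where there is no reading.
- arm.camera_model(name): a dict with "fovy" (degrees; the focal length in pixels is half the picture's height over the tangent of half this angle, whatever the lens; pixels are square), "cx", "cy" (the principal point, pixels), "k1" (the pictures are not rectified: a ray, as slopes to the right and down, at radius r is drawn at 1 + k1 r^2 times it, then the intrinsics apply), "rvec" (rotation vector, rad) and "tvec" (3), from world to camera coordinates, as OpenCV has them. Camera axes: x right, y down, z forward; pixel columns grow to the right and rows downward; lengths in m; the calibration is good to about 2 mm. A picture is of the moment at which its call begins: read the wrist's pose just before it. camera_model takes no time and is no camera call; for the wrist camera it gives the pose at the moment of the call.
- arm.sign_off(): hands the job in; it is judged then, once.
The state is a dict: "clock": time; "joints": joint angles; "joint_velocities": joint speeds; "effort": joint torques, N m; "ee_pos": TCP position; "orientation": TCP orientation; "wrist_force": force on the tool from outside, world axes, zero at the start; "ft_torque": the same for the moment, N m; "width": finger opening in m; "grip_force": force on a finger pad.
Only numpy, scipy, OpenCV 4.12 (cv2) and the standard library are available. Lean on these libraries where they do the work, as an engineer would, in place of code of your own. Each camera call takes 0.05 s, during which the arm holds its last target. There are 200 camera calls.

## Working session

There is one attempt and no reset: what is moved stays moved. The work goes in short steps, Python scripts to look and compute and a tool call to move; the robot and the scene stay as the last step left them, time stands still between calls to the robot, and variables do not carry over. Pictures are saved under pics/ and viewed, at most 10 in all, crops included, and the job is handed in when it is done.

Besides the shell and the picture viewer there is one more tool, called after ">>>" as name(argument=value, ...) on one line, values as JSON. jog_arm: Moves the arm, as the interface text tells. Shifts and turns lie within -1 to 1; 1 stands for 0.6 m of shift or 180 degrees of turn. Its arguments: {"type":"object","properties":{"steps":{"type":"array","items":{"type":"number","minimum":-1,"maximum":1}},"gripper":{"type":"number"},"force":{"type":"number"}},"required":["steps"]}

```bash
ls; mkdir -p pics; cat > h.py <<'E'
import numpy as np, cv2
from station import arm
def cam(n):
    m=arm.camera_model(n); f=210/np.tan(np.radians(m["fovy"])/2)
    R=cv2.Rodrigues(np.array(m["rvec"],float))[0]; t=np.array(m["tvec"],float).ravel()
    K=np.array([[f,0,m["cx"]],[0,f,m["cy"]],[0,0,1]]); D=np.array([m["k1"],0,0,0,0])
    return K,D,R,t
def ray(c,px):
    K,D,R,t=c
    u=cv2.undistortPoints(np.array(px,float).reshape(-1,1,2),K,D).reshape(-1,2)
    return -R.T@t,(R.T@np.c_[u,np.ones(len(u))].T).T
def onz(c,px,z):
    o,d=ray(c,px); return o+d*((z-o[2])/d[:,2])[:,None]
def cloud(c,depth):
    h,w=depth.shape; v,u=np.mgrid[:h,:w]
    o,d=ray(c,np.c_[u.ravel(),v.ravel()]); return (o+d*depth.reshape(-1,1)).reshape(h,w,3)
E
python3 - <<'E'
from h import *
print(arm.read_state())
for n in("scene","side"):
    c=cam(n);p,d=arm.grab_frame(n); cv2.imwrite(f"pics/{n}.png",p); np.savez(f"{n}.npz",p=p,d=d)
    print(n,-c[2].T@c[3],c[0][0,0],c[2][2])
E
```

```text
pics
{'clock': 0.0, 'joints': array([6.33372212e+01, 1.48480634e+01, 1.18916383e+00, 7.64158658e+01,
       2.05796542e-03, 8.12554799e+01]), 'joint_velocities': array([ 0.02221736,  0.06551298,  0.07808363, -0.08715905,  0.08763814,
       -0.00529091]), 'effort': array([-1.26756455e-03, -5.55639660e+01,  3.44528353e+01,  1.38412646e-02,
       -1.71263987e-04,  1.43833847e-05]), 'ee_pos': array([0.16908342, 0.52305374, 0.22578768]), 'orientation': array([-1.79926417e+02, -1.34005365e-02,  1.62081731e+02]), 'wrist_force': array([0.150462  , 0.17356613, 0.53665292]), 'ft_torque': array([-0.04104236,  0.01509303, -0.00990919]), 'grip_force': 0.0, 'width': 0.0855509315900347}
scene [1.21157305 0.01859525 1.17394863] 487.0626542849462 [-0.5395639  -0.01885867 -0.84173342]
side [0.4229291  0.69785087 0.95031133] 392.49306323318274 [ 0.07220026 -0.62204296 -0.77964715]
```

View pics/scene.png

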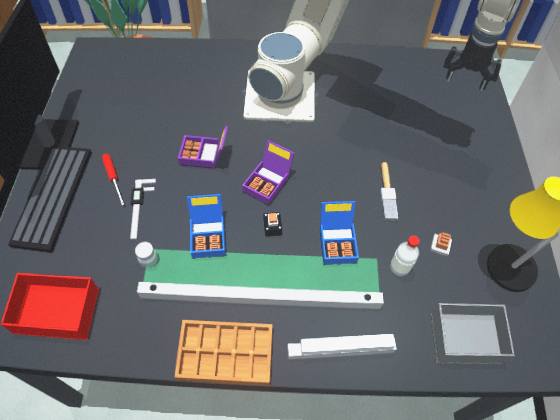

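View pics/side.png

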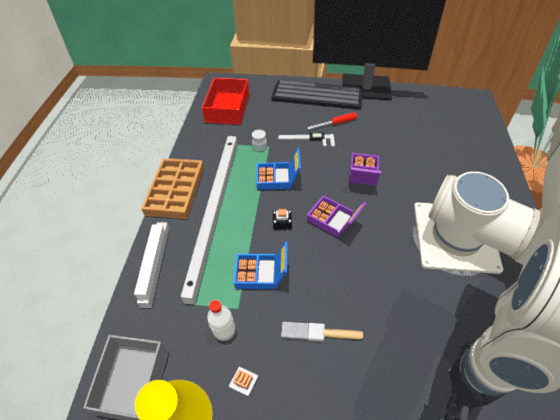

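The scene view looks back at the robot, so its left is the picture's right. The left crate is blue at (339,232) and the right one is blue at (207,227). Lookalikes are the purple crates at (267,170) and (203,150), which I reject by colour. The rail runs from (140,290) to (382,298), and the fixture block is at (273,222).

```bash
cat > meas.py <<'E'
from h import *
def blue(p):
    h=cv2.cvtColor(p,cv2.COLOR_BGR2HSV); return cv2.inRange(h,(100,120,60),(122,255,255))>0
def yel(p):
    h=cv2.cvtColor(p,cv2.COLOR_BGR2HSV); return cv2.inRange(h,(18,110,110),(36,255,255))>0
def rep(P,b,y,roi,tag):
    m=np.zeros(b.shape,bool); u0,u1,v0,v1=roi; m[v0:v1,u0:u1]=True
    q=P[b&m]; 
    w=q[(q[:,2]>.029)&(q[:,2]<.040)]
    for nm,s in(("wall",w),("yel",P[y&m])):
        if len(s)<5: print(tag,nm,len(s)); continue
        r=cv2.minAreaRect(s[:,:2].astype(np.float32)); print(tag,nm,len(s),"c",np.round(r[0],4),"sz",np.round(r[1],4),"a",round(r[2],2),"z",np.round(np.percentile(s[:,2],[2,50,98]),4))
        bx=cv2.boxPoints(r); print(np.round(bx,4).tolist())
    print(" top z",np.round(np.percentile(q[:,2],99),4))
E
python3 - <<'E'
from meas import *
for n,rois in(("scene",{"L":(310,370,190,275),"R":(180,236,185,265)}),("side",{"L":(225,298,235,300),"R":(250,308,140,200)})):
    f=np.load(n+".npz");p,d=f["p"],f["d"];c=cam(n);P=cloud(c,d)
    b,y=blue(p),yel(p)
    for k,r in rois.items(): rep(P,b,y,r,n+k)
    g=cv2.cvtColor(p,cv2.COLOR_BGR2HSV)
    wm=(g[...,1]<50)&(g[...,2]>120)&(P[...,2]>.034)&(P[...,2]<.046)&(P[...,0]>.55)&(P[...,0]<.85)&(abs(P[...,1])<.4)
    nn,l,s,_=cv2.connectedComponentsWithStats(wm.astype(np.uint8)); k=1+np.argmax(s[1:,4]); q=P[l==k]
    r=cv2.minAreaRect(q[:,:2].astype(np.float32)); print(n,"rail",r,np.median(q[:,2]),cv2.boxPoints(r).round(4).tolist())
    fb=(P[...,2]>.02)&(P[...,2]<.07)&(P[...,0]>.4)&(P[...,0]<.62)&(abs(P[...,1]-.0)<.06); print("fix",P[fb].min(0),P[fb].max(0))
f=np.load("scene.npz");cv2.imwrite("pics/crop.png",cv2.resize(f["p"][180:310,130:400],None,fx=2.9,fy=2.9,interpolation=2))
E
```

```text
sceneL wall 385 c [0.568  0.1776] sz [0.1228 0.0915] a 5.16 z [0.0293 0.0338 0.0395]
[[0.5026999711990356, 0.21770000457763672], [0.5109999775886536, 0.1264999955892563], [0.6333000063896179, 0.13760000467300415], [0.625, 0.22869999706745148]]
sceneL yel 176 c [0.4978 0.1705] sz [0.0132 0.0687] a 3.21 z [0.0709 0.0815 0.0947]
[[0.489300012588501, 0.2045000046491623], [0.49309998750686646, 0.13590000569820404], [0.5062999725341797, 0.13660000264644623], [0.5023999810218811, 0.20520000159740448]]
 top z 0.0967
sceneR wall 379 c [ 0.5656 -0.1792] sz [0.1214 0.0898] a 7.51 z [0.0293 0.0341 0.0389]
[[0.49950000643730164, -0.14259999990463257], [0.5113000273704529, -0.23160000145435333], [0.631600022315979, -0.21570000052452087], [0.6198999881744385, -0.1266999989748001]]
sceneR yel 173 c [ 0.8518 -0.1027] sz [0.7565 0.0667] a 13.59 z [0.0709 0.0829 0.0949]
[[0.4763000011444092, -0.1590999960899353], [0.4918999969959259, -0.2240000069141388], [1.2272000312805176, -0.04619999974966049], [1.2115999460220337, 0.01860000006854534]]
 top z 0.0993
scene rail ((0.7364411950111389, -0.026010513305
[... 1092 characters left out ...]
9999837875366, -0.12120000272989273]]
sideR yel 39 c [ 0.4963 -0.1841] sz [0.0062 0.0653] a 5.23 z [0.0767 0.0849 0.0948]
[[0.490200012922287, -0.1518000066280365], [0.49619999527931213, -0.21690000593662262], [0.5023000240325928, -0.21629999577999115], [0.49639999866485596, -0.15129999816417694]]
 top z 0.1012
side rail ((0.7366735339164734, -0.024025052785873413), (0.0321655347943306, 0.6193179488182068), 0.33094528317451477) 0.04143460046731551 [[0.7188000082969666, 0.2854999899864197], [0.7224000096321106, -0.33379998803138733], [0.7544999718666077, -0.3336000144481659], [0.7509999871253967, 0.2856999933719635]]
fix [ 0.40004876 -0.05945341  0.0200474 ] [0.5498904  0.02633605 0.0627693 ]
```

View pics/crop.png

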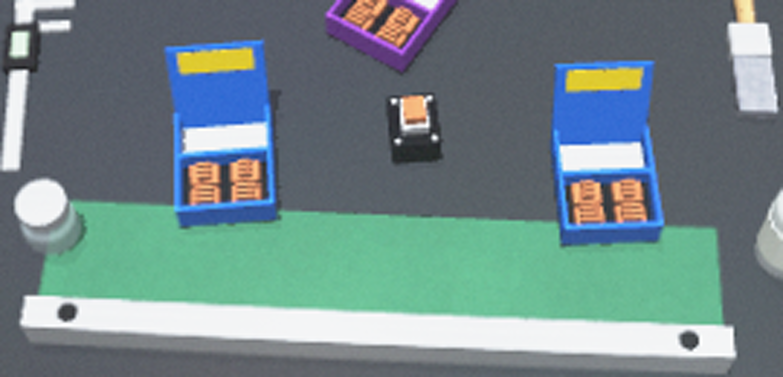

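The close crop confirms both blue crates, standing at the near edge of the green lane with yaw of about 5.5° (left) and 8° (right). I'm moving to hover over the left one with the fingers shut.

>>> jog_arm(steps=[-0.0615,-0.031,0,0,-0.0615,-0.031,0,0,-0.0615,-0.031,0,0,-0.0615,-0.031,0,0,-0.0615,-0.031,0,0], gripper=1, force=20)

```text
clock: 0.6
ee_pos: [0.3169, 0.3767, 0.2262]
orientation: [-180.0, -0.0, 162.1]
wrist_force: [0.6, 0.8, 0.5]
width: 0.012
grip_force: 0.0
```

>>> jog_arm(steps=[-0.0615,-0.031,0,0,-0.0615,-0.031,0,0,-0.0615,-0.031,0,0,-0.0615,-0.031,0,0,-0.0615,-0.031,0,0])

```text
clock: 1.1
ee_pos: [0.464, 0.2313, 0.2262]
orientation: [-180.0, -0.0, 162.1]
wrist_force: [0.5, 0.5, 0.0]
width: 0.0001
grip_force: 0.0
```

>>> jog_arm(steps=[-0.0615,-0.031,0,0,-0.0615,-0.031,0,0,0,0,0,-0.0435,0,0,0,-0.0435,0,0,0,-0.0435])

```text
clock: 1.6
ee_pos: [0.522, 0.1741, 0.2258]
orientation: [-180.0, -0.1, -174.2]
wrist_force: [-0.2, -0.6, -0.2]
width: -0.0002
grip_force: 0.0
```

```bash
python3 - <<'E'
from meas import *
s=arm.read_state(); print(s["ee_pos"],s["orientation"],s["width"],s["wrist_force"])
c=cam("wrist");p,d=arm.grab_frame("wrist");cv2.imwrite("pics/w1.png",p);np.savez("w1.npz",p=p,d=d)
print(-c[2].T@c[3],c[2][2])
P=cloud(c,d);e=s["ee_pos"]
rep(P,blue(p)&(d>0),yel(p)&(d>0),(0,560,0,420),"w")
for n in("side","scene"):
    c=cam(n);p,d=arm.grab_frame(n);P=cloud(c,d);m=(d>0)&(np.hypot(P[...,0]-e[0],P[...,1]-e[1])<.03)&(P[...,2]>.12)
    print(n,m.sum(),np.sort(P[m][:,2])[:40:4].round(4), P[m].min(0),P[m].max(0))
E
```

```text
[0.52199727 0.17413417 0.22579368] [-1.79998650e+02 -6.92621231e-02 -1.74169600e+02] -0.00021406098182256774 [-0.18992503 -0.62716471 -0.17973078]
[0.4440222  0.16591084 0.37482159] [ 0.30492473  0.0307177  -0.95188095]
w wall 2094 c [0.5797 0.0392] sz [0.1139 0.3706] a 4.0 z [0.0293 0.0358 0.0381]
[[0.5098999738693237, 0.22010000050067902], [0.5357999801635742, -0.14959999918937683], [0.649399995803833, -0.14169999957084656], [0.6234999895095825, 0.2280000001192093]]
w yel 389 c [0.4972 0.1709] sz [0.0076 0.0684] a 6.45 z [0.0765 0.0882 0.0966]
[[0.4894999861717224, 0.2045000046491623], [0.49720001220703125, 0.13650000095367432], [0.504800021648407, 0.13740000128746033], [0.49709999561309814, 0.2053000032901764]]
 top z 0.0986
side 848 [0.2342 0.2395 0.241  0.2442 0.2454 0.2468 0.2489 0.2521 0.2763 0.2822] [0.49219569 0.14430173 0.23424758] [0.55183558 0.20369492 0.68013023]
scene 1092 [0.2347 0.2368 0.239  0.2412 0.2416 0.243  0.2439 0.245  0.2464 0.248 ] [0.49849364 0.14524166 0.2346786 ] [0.55170918 0.20410367 0.67733957]
```

View pics/w1.png

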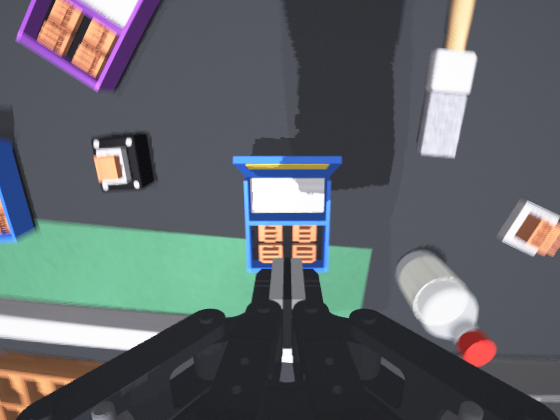

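The wrist view shows the left crate in line with the tool, with the board top at (287,160), the yellow band at (288,167), the bay at (288,197) and the closed fingertips at (287,260). Next I check the tip geometry from that frame's depth.

```bash
python3 - <<'E'
from h import *
f=np.load("w1.npz");c=cam("wrist");P=cloud(c,f["d"]);s=arm.read_state();e=s["ee_pos"];a=np.radians(s["orientation"][2]+180)
u=np.array([np.cos(a),np.sin(a)]);v=np.array([-u[1],u[0]])
for r in(258,260,262,265,270,280,300):
    row=P[r,260:315]; m=(row[:,2]>.15)&(f["d"][r,260:315]>0); q=row[m]
    if len(q): print(r,np.where(m)[0][[0,-1]]+260,"u",((q[:,:2]-e[:2])@u).min().round(4),((q[:,:2]-e[:2])@u).max().round(4),"v",((q[:,:2]-e[:2])@v).min().round(4),((q[:,:2]-e[:2])@v).max().round(4),"z-e",(q[:,2].min()-e[2]).round(4),(q[:,2].max()-e[2]).round(4))
E
```

```text
258 [272 301] u -0.0112 -0.0097 v -0.0071 0.0061 z-e 0.0086 0.0118
260 [272 301] u -0.0112 -0.01 v -0.007 0.006 z-e 0.0113 0.0137
262 [272 301] u -0.011 -0.0101 v -0.0069 0.0059 z-e 0.0135 0.0153
265 [272 301] u -0.0111 -0.0101 v -0.0068 0.0059 z-e 0.0163 0.0183
270 [260 313] u -0.011 -0.0058 v -0.0123 0.0114 z-e 0.013 0.0227
280 [260 314] u -0.011 -0.0058 v -0.0116 0.0111 z-e 0.0218 0.0309
300 [260 314] u -0.0124 -0.009 v -0.0099 0.0093 z-e 0.042 0.0472
```

```bash
python3 - <<'E'
from h import *
s=arm.read_state();e=s["ee_pos"];print(e,s["width"])
ims=[]
for n in("side","wrist"):
    c=cam(n);p,d=arm.grab_frame(n);K,D,R,t=c
    for k,dz in enumerate((0,-.025)):
        uv=cv2.projectPoints(np.array([[e[0],e[1],e[2]+dz]]),cv2.Rodrigues(R)[0],t,K,D)[0].ravel();print(n,dz,uv)
        cv2.circle(p,tuple(int(round(x)) for x in uv),1,((0,255,0),(0,0,255))[k],-1)
        if k==0: a=uv
    x,y=int(a[0]),int(a[1]); x=min(max(x,60),500);y=min(max(y,60),360)
    ims.append(cv2.resize(p[y-60:y+60,x-60:x+60],(390,390),interpolation=cv2.INTER_CUBIC)); print(x-60,y-60)
cv2.imwrite("pics/tip.png",np.hstack(ims))
E
```

```text
[0.52175964 0.17460468 0.22607206] 8.927962433904747e-05
side 0 [271.27386737 226.09780012]
side -0.025 [271.72870117 232.42077874]
211 166
wrist 0 [287.33640498 267.94109848]
wrist -0.025 [287.27385075 247.00726224]
227 207
```

View pics/tip.png

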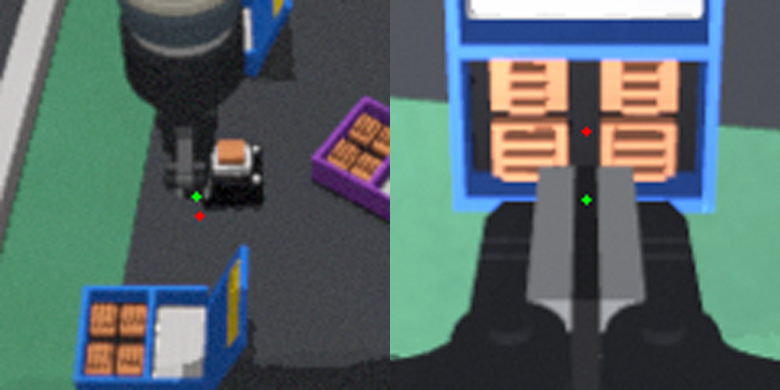

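The pictures put the shut fingertips about 9 mm above the reported TCP, not 25 mm ahead of it. Both cases leave clearance, so I'll go down into the bay and let contact settle it.

>>> jog_arm(steps=[0,0,0.0658,0,0,0,0.0658,0,0,0,0.0658,0,0,0,0.0658,0,0,0,0,0])

```text
clock: 2.35
ee_pos: [0.5187, 0.1743, 0.0642]
orientation: [-180.0, -0.5, -174.6]
wrist_force: [-0.3, -0.3, 0.2]
width: -0.0
grip_force: 0.0
```

>>> jog_arm(steps=[0.007,0,0,0,0.0,0,0,0])

```text
clock: 2.55
ee_pos: [0.5184, 0.1745, 0.0706]
orientation: [180.0, 0.1, -174.5]
wrist_force: [-0.1, -0.1, 0.7]
width: -0.0002
grip_force: 0.0
```

```bash
python3 - <<'E'
from h import *
s=arm.read_state();e=s["ee_pos"];print(e,s["wrist_force"])
a=np.radians(s["orientation"][2]+180);u=np.array([np.cos(a),np.sin(a)])
print("crate x",(e[:2]-[.573,.1787])@u)
ims=[]
for n in("side","wrist"):
    p,d=arm.grab_frame(n)
    x,y=((255,240),(287,230))[n=="wrist"]
    ims.append(cv2.resize(p[y-60:y+60,x-60:x+60],(390,390),interpolation=cv2.INTER_CUBIC))
    P=cloud(cam(n),d); g=p.max(-1).astype(int)-p.min(-1); m=(d>0)&(g<25)&(p.max(-1)<170)&(np.hypot(*(P[...,:2]-e[:2]).transpose(2,0,1))<.02)&(P[...,2]>.02)
    print(n,m.sum(),np.sort(P[m][:,2])[:60:5].round(4))
cv2.imwrite("pics/tip2.png",np.hstack(ims))
E
```

```text
[0.51836353 0.17451599 0.07058287] [-0.11496421 -0.0824992   0.71926348]
crate x -0.05478538047177718
side 25 [0.117  0.125  0.1298 0.1347 0.1425]
wrist 12336 [0.0798 0.0808 0.0814 0.0822 0.0827 0.083  0.0832 0.0837 0.0838 0.0839
 0.0841 0.0842]
```

View pics/tip2.png

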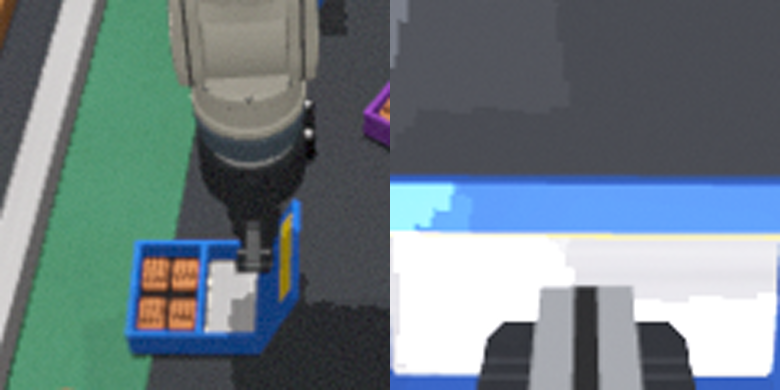

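The tip is at z≈0.080 with the TCP at 0.0706, which confirms the +9 mm offset: the fingers stand in the bay, free, about 7 mm from the board. Now I close the gap and work out the arc rows.

>>> jog_arm(steps=[0.005,0,0.004,0,0.005,0,0,0,0,0,0,0])

```text
clock: 2.95
ee_pos: [0.5115, 0.1737, 0.0665]
orientation: [180.0, 0.0, -174.4]
wrist_force: [0.1, 0.5, 0.3]
width: 0.0002
grip_force: 0.0
```

```bash
python3 - <<'E'
from h import *
s=arm.read_state();e=s["ee_pos"];a=np.radians(s["orientation"][2]+180);u=np.array([np.cos(a),np.sin(a)])
print(e,s["wrist_force"],"crate x",(e[:2]-[.573,.1787])@u)
ph=np.radians(np.linspace(15.95,85.7,21));q=np.c_[80*np.sin(ph),-80*np.cos(ph)]
print((np.diff(q,axis=0)/600).round(4).tolist())
print(q.round(1).tolist())
E
```

```text
[0.51151859 0.17368288 0.06647874] [0.05943345 0.47494832 0.34777781] crate x -0.061678162585799105
[[0.0077, 0.0025], [0.0076, 0.0029], [0.0074, 0.0034], [0.0072, 0.0038], [0.0069, 0.0043], [0.0066, 0.0047], [0.0063, 0.0051], [0.006, 0.0054], [0.0057, 0.0058], [0.0053, 0.0061], [0.0049, 0.0064], [0.0045, 0.0067], [0.0041, 0.007], [0.0037, 0.0072], [0.0032, 0.0074], [0.0028, 0.0076], [0.0023, 0.0078], [0.0018, 0.0079], [0.0013, 0.008], [0.0009, 0.0081]]
[[22.0, -76.9], [26.6, -75.4], [31.2, -73.7], [35.6, -71.6], [39.9, -69.4], [44.0, -66.8], [48.0, -64.0], [51.8, -61.0], [55.4, -57.7], [58.8, -54.2], [62.0, -50.5], [65.0, -46.7], [67.7, -42.6], [70.2, -38.4], [72.4, -34.1], [74.3, -29.6], [76.0, -25.1], [77.4, -20.4], [78.5, -15.6], [79.3, -10.8], [79.8, -6.0]]
```

>>> jog_arm(steps=[0.0077,0,0.0025,0,0.0076,0,0.0029,0,0.0074,0,0.0034,0,0.0072,0,0.0038,0,0.0069,0,0.0043,0])

```text
clock: 3.45
ee_pos: [0.4892, 0.1715, 0.0557]
orientation: [180.0, -0.0, -174.4]
wrist_force: [0.9, 0.7, 3.1]
width: 0.0002
grip_force: 1.0
```

```bash
cat > tilt.py <<'E'
from meas import *
import sys
def go(ox,oy,lo,hi):
    s=arm.read_state();e=s["ee_pos"];a=np.radians(s["orientation"][2]+180);u=np.array([np.cos(a),np.sin(a)])
    r=e[:2]-[ox,oy]
    print(e.round(4),s["wrist_force"].round(2),"crate x",(r@u).round(4),"y",(r@[-u[1],u[0]]).round(4),"tipz",(e[2]+.009).round(4))
    for n in("side","scene"):
        p,d=arm.grab_frame(n);P=cloud(cam(n),d);b=blue(p)&(d>0)&(P[...,1]>lo)&(P[...,1]<hi)&(P[...,0]>.38)&(P[...,0]<.7)&(P[...,2]<.2)
        q=P[b]; X=(q[:,:2]-[ox,oy])@u
        i=np.argsort(q[:,2])[-20:]
        print(n,len(q),"x",np.percentile(X,[1,99]).round(4),"top",q[i].mean(0)[2].round(4),"at x",X[i].mean().round(4))
        cv2.imwrite(f"pics/last_{n}.png",p)
if __name__=="__main__": go(*map(float,sys.argv[1:5]))
E
python3 tilt.py .573 .1787 .08 .27
```

```text
[0.4892 0.1715 0.0557] [0.93 0.71 3.12] crate x -0.0841 y 0.001 tipz 0.0647
side 1074 x [-0.1116  0.0453] top 0.1322 at x -0.0919
scene 1378 x [-0.1026  0.0462] top 0.0883 at x -0.0975
```

>>> jog_arm(steps=[0.0066,0,0.0047,0,0.0063,0,0.0051,0,0.006,0,0.0054,0,0.0057,0,0.0058,0,0.0053,0,0.0061,0])

```text
clock: 4.05
ee_pos: [0.4717, 0.1698, 0.0393]
orientation: [180.0, 0.0, -174.4]
wrist_force: [1.9, 0.4, 0.7]
width: -0.0002
grip_force: 0.7
```

>>> jog_arm(steps=[0.0049,0,0.0064,0,0.0045,0,0.0067,0,0.0041,0,0.007,0,0.0037,0,0.0072,0,0.0032,0,0.0074,0])

```text
clock: 4.55
ee_pos: [0.4594, 0.1686, 0.0184]
orientation: [-180.0, -0.0, -174.4]
wrist_force: [0.9, 0.0, 0.3]
width: -0.0002
grip_force: 0.3
```

>>> jog_arm(steps=[0.0028,0,0.0076,0,0.0023,0,0.0078,0,0.0018,0,0.0079,0,0.0013,0,0.004,0])

```text
clock: 4.95
ee_pos: [0.4544, 0.1681, 0.0018]
orientation: [-180.0, -0.1, -174.4]
wrist_force: [0.8, -0.3, 0.5]
width: -0.0003
grip_force: 0.0
```

```bash
python3 tilt.py .573 .1787 .08 .27; python3 -c "
import cv2,numpy as np
a=cv2.imread('pics/last_side.png')[150:350,180:380];b=cv2.imread('pics/last_scene.png')[150:300,270:420]
cv2.imwrite('pics/t1.png',np.hstack([cv2.resize(a,(390,390)),cv2.resize(b,(390,390))]))"
```

```text
[0.4544 0.1681 0.0018] [ 0.75 -0.28  0.53] crate x -0.1191 y 0.0009 tipz 0.0108
side 1380 x [-0.1509 -0.0156] top 0.113 at x -0.0439
scene 662 x [-0.1488 -0.0192] top 0.1114 at x -0.0426
```

View pics/t1.png

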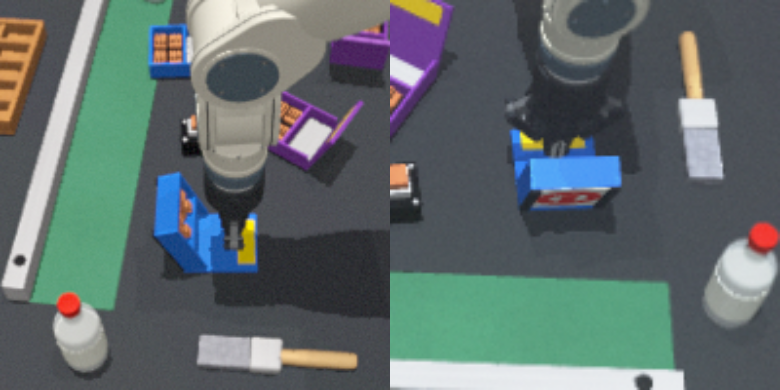

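The side crop shows the left crate tipped almost to the stop, and the scene crop shows a red ring on its underside at (562,197). So the left crate is the stamped one. I press the last millimetres and hold.

>>> jog_arm(steps=[0.0012,0,0.004,0,0.0005,0,0.004,0,0,0,0.001,0,0,0,0,0])

```text
clock: 5.45
ee_pos: [0.4546, 0.1682, 0.0009]
orientation: [-180.0, 0.2, -174.4]
wrist_force: [-15.4, -4.1, 54.1]
width: 0.0001
grip_force: 27.2
```

```bash
python3 tilt.py .573 .1787 .08 .27; python3 - <<'E'
from h import *
p=cv2.imread("pics/last_scene.png");h=cv2.cvtColor(p,cv2.COLOR_BGR2HSV);m=(h[...,1]>110)&((h[...,0]<8)|(h[...,0]>172))&(h[...,2]>70)
m[:, :310]=0;m[:,380:]=0;m[:190]=0;m[250:]=0;print("red px",m.sum(),np.argwhere(m).mean(0) if m.any() else 0)
E
```

```text
[0.4546 0.1682 0.0009] [-15.37  -4.1   54.11] crate x -0.1189 y 0.001 tipz 0.0099
side 1366 x [-0.1508 -0.0182] top 0.1127 at x -0.0451
scene 659 x [-0.1472 -0.0197] top 0.1119 at x -0.0433
red px 61 [225.47540984 338.16393443]
```

The board is at its stop and the push is stiff, so I ease off to a light hold and wait out the second.

>>> jog_arm(steps=[-0.0012,0,-0.0063,0,0,0,0,0,0,0,0,0,0,0,0,0,0,0,0,0])

```text
clock: 6.05
ee_pos: [0.4549, 0.1682, 0.0011]
orientation: [180.0, 0.0, -174.4]
wrist_force: [-2.1, 0.1, 11.4]
width: 0.0002
grip_force: 5.7
```

>>> jog_arm(steps=[0,0,0,0,0,0,0,0,0,0,0,0,0,0,0,0,0,0,0,0])

```text
clock: 6.55
ee_pos: [0.4549, 0.1682, 0.0011]
orientation: [180.0, 0.0, -174.4]
wrist_force: [-1.7, -1.0, 11.2]
width: -0.0001
grip_force: 5.7
```

>>> jog_arm(steps=[0,0,0,0,0,0,0,0,0,0,0,0])

```text
clock: 6.85
ee_pos: [0.4549, 0.1682, 0.0011]
orientation: [180.0, 0.0, -174.4]
wrist_force: [-2.4, -0.7, 10.8]
width: 0.0002
grip_force: 5.7
```

```bash
python3 tilt.py .573 .1787 .08 .27; python3 - <<'E'
import numpy as np
# return arc from tip (r=80, phi 82) back to 15.95, 24 rows, last slower
ph=np.radians(np.r_[np.linspace(82.5,22,21)[:-1],np.linspace(22,15,5)]);q=np.c_[80*np.sin(ph),-80*np.cos(ph)]
print((np.diff(q,axis=0)/600).round(4).tolist())
E
```

```text
[0.4549 0.1682 0.0011] [-2.44 -0.65 10.83] crate x -0.1186 y 0.001 tipz 0.0101
side 1362 x [-0.1508 -0.0183] top 0.1131 at x -0.0477
scene 653 x [-0.1466 -0.0192] top 0.1118 at x -0.0443
[[-0.0011, -0.007], [-0.0015, -0.0069], [-0.0018, -0.0068], [-0.0022, -0.0067], [-0.0025, -0.0066], [-0.0029, -0.0064], [-0.0032, -0.0063], [-0.0035, -0.0061], [-0.0039, -0.0059], [-0.0042, -0.0057], [-0.0045, -0.0054], [-0.0047, -0.0052], [-0.005, -0.0049], [-0.0053, -0.0047], [-0.0055, -0.0044], [-0.0057, -0.0041], [-0.0059, -0.0038], [-0.0061, -0.0035], [-0.0063, -0.0031], [-0.0065, -0.0028], [-0.0038, -0.0015], [-0.0038, -0.0014], [-0.0039, -0.0012], [-0.0039, -0.0011]]
```

Held over a second at the stop. Now I let it down along the same arc.

>>> jog_arm(steps=[-0.0006,0,-0.0085,0,-0.0011,0,-0.007,0,-0.0015,0,-0.0069,0,-0.0018,0,-0.0068,0,-0.0022,0,-0.0067,0])

```text
clock: 7.45
ee_pos: [0.459, 0.1685, 0.0227]
orientation: [-180.0, 0.0, -174.4]
wrist_force: [1.2, -1.0, 0.1]
width: 0.0002
grip_force: 0.4
```

>>> jog_arm(steps=[-0.0025,0,-0.0066,0,-0.0029,0,-0.0064,0,-0.0032,0,-0.0063,0,-0.0035,0,-0.0061,0,-0.0039,0,-0.0059,0])

```text
clock: 7.95
ee_pos: [0.4687, 0.1695, 0.0415]
orientation: [-180.0, 0.0, -174.4]
wrist_force: [2.6, 0.3, 0.3]
width: 0.0003
grip_force: 0.7
```

>>> jog_arm(steps=[-0.0042,0,-0.0057,0,-0.0045,0,-0.0054,0,-0.0047,0,-0.0052,0,-0.005,0,-0.0049,0,-0.0053,0,-0.0047,0])

```text
clock: 8.45
ee_pos: [0.4828, 0.1709, 0.0569]
orientation: [-180.0, 0.0, -174.4]
wrist_force: [1.9, 0.7, -0.3]
width: 0.0003
grip_force: 0.8
```

```bash
python3 tilt.py .573 .1787 .08 .27
```

```text
[0.4828 0.1709 0.0569] [ 1.91  0.71 -0.35] crate x -0.0905 y 0.001 tipz 0.0659
side 1149 x [-0.1169  0.0436] top 0.126 at x -0.0894
scene 1410 x [-0.1054  0.045 ] top 0.0813 at x -0.0678
```

>>> jog_arm(steps=[-0.0055,0,-0.0044,0,-0.0057,0,-0.0041,0,-0.0059,0,-0.0038,0,-0.0061,0,-0.0035,0,-0.0063,0,-0.0031,0])

```text
clock: 9.05
ee_pos: [0.5005, 0.1726, 0.0682]
orientation: [-180.0, 0.0, -174.4]
wrist_force: [2.2, 0.1, -0.8]
width: 0.0001
grip_force: 0.9
```

>>> jog_arm(steps=[-0.0045,0,-0.0019,0,-0.0038,0,-0.0015,0,-0.0038,0,-0.0014,0,-0.0039,0,-0.0012,0,-0.0039,0,-0.0011,0])

```text
clock: 9.55
ee_pos: [0.5116, 0.1737, 0.0722]
orientation: [180.0, -0.1, -174.4]
wrist_force: [0.9, -0.5, -0.3]
width: 0.0
grip_force: 0.0
```

>>> jog_arm(steps=[-0.003,0,0,0,-0.005,0,0,0,0,0,0,0])

```text
clock: 9.85
ee_pos: [0.517, 0.1742, 0.0722]
orientation: [-180.0, -0.0, -174.4]
wrist_force: [-0.6, 0.7, 0.3]
width: 0.0
grip_force: 0.0
```

```bash
python3 tilt.py .573 .1787 .08 .27; python3 - <<'E'
from meas import *
c=cam("wrist");p,d=arm.grab_frame("wrist");P=cloud(c,d);rep(P,blue(p)&(d>0)&(P[...,1]>.08),yel(p)&(d>0),(0,560,0,420),"w")
c=cam("side");p,d=arm.grab_frame("side");P=cloud(c,d);rep(P,blue(p)&(d>0)&(P[...,1]>.08),yel(p)&(d>0),(200,310,215,310),"s")
E
```

```text
[0.517  0.1742 0.0722] [-0.58  0.69  0.29] crate x -0.0561 y 0.0009 tipz 0.0812
side 852 x [-0.0837  0.0541] top 0.128 at x -0.0701
scene 1159 x [-0.0792  0.0549] top 0.1013 at x -0.0679
w wall 1160 c [0.5664 0.178 ] sz [0.1184 0.0904] a 5.07 z [0.0293 0.0348 0.0374]
[[0.5034999847412109, 0.21780000627040863], [0.5115000009536743, 0.12770000100135803], [0.6294000148773193, 0.13819999992847443], [0.621399998664856, 0.2282000035047531]]
w yel 10 c [0.4907 0.2036] sz [0.004  0.0008] a 89.22 z [0.095  0.0957 0.0969]
[[0.490200012922287, 0.20160000026226044], [0.491100013256073, 0.20160000026226044], [0.4912000000476837, 0.20559999346733093], [0.4902999997138977, 0.20559999346733093]]
 top z 0.1231
s wall 322 c [0.5692 0.1794] sz [0.118  0.0932] a 4.91 z [0.0293 0.0353 0.0391]
[[0.5063999891281128, 0.2207999974489212], [0.5144000053405762, 0.12790000438690186], [0.6319000124931335, 0.1379999965429306], [0.6238999962806702, 0.23090000450611115]]
s yel 52 c [0.4989 0.1741] sz [0.0066 0.0662] a 3.13 z [0.0742 0.0857 0.0956]
[[0.49380001425743103, 0.2069000005722046], [0.4973999857902527, 0.14090000092983246], [0.5040000081062317, 0.1412000060081482], [0.5004000067710876, 0.20730000734329224]]
 top z 0.1243
```

Left crate is down flat in its old pose. On to the right one.

>>> jog_arm(steps=[0,0,-0.075,0,0,0,-0.075,0,0.0073,-0.0745,0,0,0.0073,-0.0745,0,0,0.0073,-0.0745,0,0])

```text
clock: 10.55
ee_pos: [0.5165, 0.0384, 0.1628]
orientation: [-180.0, 0.1, -174.4]
wrist_force: [0.8, -0.8, 0.6]
width: 0.0003
grip_force: 0.0
```

>>> jog_arm(steps=[0.0073,-0.0745,0,0,0.0073,-0.0745,0,0,0.0073,-0.0745,0,0,0.0073,-0.0745,0,0,0.0073,-0.0745,0,-0.0106])

```text
clock: 11.05
ee_pos: [0.5162, -0.1869, 0.1625]
orientation: [-180.0, 0.0, -172.5]
wrist_force: [0.3, -0.7, 0.3]
width: 0.0002
grip_force: 0.0
```

>>> jog_arm(steps=[0,0,0,0,0,0,0,0])

```text
clock: 11.25
ee_pos: [0.5162, -0.186, 0.162]
orientation: [180.0, -0.0, -172.7]
wrist_force: [0.9, 0.4, 0.4]
width: -0.0
grip_force: 0.0
```

```bash
python3 - <<'E'
from meas import *
s=arm.read_state();print(s["ee_pos"],s["orientation"],s["wrist_force"])
c=cam("wrist");p,d=arm.grab_frame("wrist");P=cloud(c,d);rep(P,blue(p)&(d>0)&(P[...,1]<-.1)&(P[...,2]<.1),yel(p)&(d>0)&(P[...,1]<-.1)&(P[...,2]<.1),(0,560,0,420),"w")
# board outer top edge line: blue points z>.088
m=blue(p)&(d>0)&(P[...,2]>.088)&(P[...,2]<.1)&(P[...,1]<-.1);r=cv2.minAreaRect(P[m][:,:2].astype(np.float32));print("top",m.sum(),r)
E
```

```text
[ 0.5162157  -0.18598421  0.16201183] [ 1.79964054e+02 -2.65145666e-02 -1.72672856e+02] [0.85183664 0.37835013 0.36995745]
w wall 2106 c [ 0.5671 -0.1783] sz [0.1125 0.0903] a 8.03 z [0.0294 0.036  0.0378]
[[0.5051000118255615, -0.14139999449253082], [0.517799973487854, -0.23090000450611115], [0.6291000247001648, -0.2152000069618225], [0.6165000200271606, -0.1256999969482422]]
w yel 349 c [ 0.4951 -0.1882] sz [0.0076 0.0686] a 8.58 z [0.0774 0.0885 0.0966]
[[0.486299991607666, -0.15489999949932098], [0.4964999854564667, -0.22269999980926514], [0.5040000081062317, -0.2214999943971634], [0.49380001425743103, -0.15369999408721924]]
 top z 0.0988
top 1288 ((0.4891335070133209, -0.18928536772727966), (0.009269707836210728, 0.08937958627939224), 8.480446815490723)
```

>>> jog_arm(steps=[0,0,0.06,-0.005,0,0,0.06,0,0,0,0.031,0,0.006,0,0,0,0.005,0,0,0])

```text
clock: 11.8
ee_pos: [0.5101, -0.185, 0.0723]
orientation: [180.0, 0.0, -171.5]
wrist_force: [-0.0, 0.4, -0.4]
width: 0.0002
grip_force: 0.0
```

>>> jog_arm(steps=[0,0,0,0])

```text
clock: 11.9
ee_pos: [0.5105, -0.1858, 0.0732]
orientation: [-179.9, 0.1, -171.6]
wrist_force: [0.3, 0.6, 0.4]
width: 0.0001
grip_force: 0.0
```

```bash
python3 tilt.py .5695 -.178 -.27 -.08
```

```text
[ 0.5105 -0.1858  0.0732] [0.27 0.59 0.38] crate x -0.0595 y 0.0009 tipz 0.0822
side 662 x [-0.0837  0.0556] top 0.1018 at x -0.0802
scene 1146 x [-0.0779  0.0556] top 0.0926 at x -0.0735
```

>>> jog_arm(steps=[0.0107,0,0.0055,0,0.0076,0,0.0029,0,0.0074,0,0.0034,0,0.0072,0,0.0038,0,0.0069,0,0.0043,0])

```text
clock: 12.5
ee_pos: [0.486, -0.1897, 0.0597]
orientation: [-180.0, 0.0, -171.6]
wrist_force: [-0.1, -0.3, 2.9]
width: 0.0001
grip_force: 0.9
```

>>> jog_arm(steps=[0.0066,0,0.0047,0,0.0063,0,0.0051,0,0.006,0,0.0054,0,0.0057,0,0.0058,0,0.0053,0,0.0061,0])

```text
clock: 13.0
ee_pos: [0.4683, -0.1922, 0.0431]
orientation: [180.0, -0.0, -171.6]
wrist_force: [-0.0, -0.4, 0.7]
width: -0.0001
grip_force: 0.7
```

>>> jog_arm(steps=[0.0049,0,0.0064,0,0.0045,0,0.0067,0,0.0041,0,0.007,0,0.0037,0,0.0072,0,0.0032,0,0.0074,0])

```text
clock: 13.5
ee_pos: [0.4564, -0.1939, 0.0222]
orientation: [180.0, -0.0, -171.6]
wrist_force: [-0.2, -0.5, 0.4]
width: 0.0004
grip_force: 0.4
```

>>> jog_arm(steps=[0.0028,0,0.0076,0,0.0023,0,0.0078,0,0.0018,0,0.0079,0,0.0013,0,0.0075,0,0,0,0,0])

```text
clock: 14.0
ee_pos: [0.4513, -0.1945, 0.0035]
orientation: [180.0, -0.1, -171.6]
wrist_force: [-0.5, -0.5, -0.7]
width: 0.0001
grip_force: 0.0
```

```bash
python3 tilt.py .5695 -.178 -.27 -.08; python3 - <<'E'
from h import *
p=cv2.imread("pics/last_scene.png");h=cv2.cvtColor(p,cv2.COLOR_BGR2HSV);m=(h[...,1]>110)&((h[...,0]<8)|(h[...,0]>172))&(h[...,2]>70)
m[:, :175]=0;m[:,240:]=0;m[:190]=0;m[250:]=0;print("red px",m.sum())
a=cv2.imread('pics/last_side.png')[70:270,200:400];b=p[150:300,140:290]
cv2.imwrite('pics/t2.png',np.hstack([cv2.resize(a,(390,390)),cv2.resize(b,(390,390))]))
E
```

```text
[ 0.4513 -0.1945  0.0035] [-0.5  -0.49 -0.73] crate x -0.1193 y 0.0009 tipz 0.0125
side 872 x [-0.1497 -0.0159] top 0.1125 at x -0.0403
scene 617 x [-0.1461 -0.0153] top 0.1118 at x -0.0396
red px 0
```

View pics/t2.png

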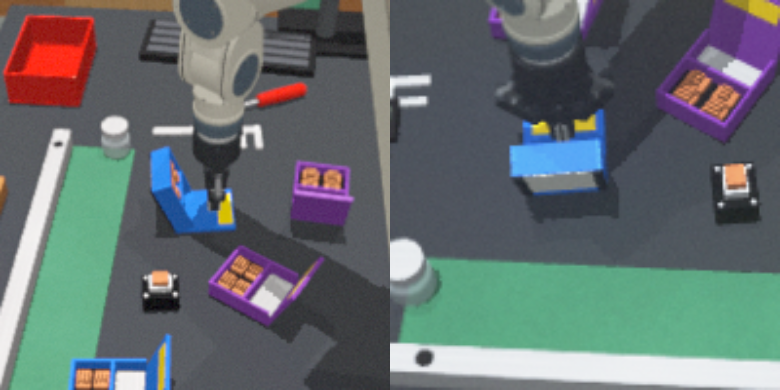

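The right crate is tipped and its underside at (560,180) is blank, so it is the plain one. I press lightly onto the stop and hold.

>>> jog_arm(steps=[0,0,0.0025,0,0,0,0.0025,0,0,0,0,0])

```text
clock: 14.4
ee_pos: [0.4519, -0.1947, 0.0012]
orientation: [-180.0, 0.0, -171.6]
wrist_force: [0.5, -0.3, 0.7]
width: -0.0004
grip_force: 0.1
```

```bash
python3 tilt.py .5695 -.178 -.27 -.08
```

```text
[ 0.4519 -0.1947  0.0012] [ 0.54 -0.3   0.66] crate x -0.1188 y 0.0006 tipz 0.0102
side 861 x [-0.1495 -0.017 ] top 0.1129 at x -0.0443
scene 571 x [-0.1457 -0.0186] top 0.1123 at x -0.0428
```

>>> jog_arm(steps=[0,0,0.0015,0,0,0,0,0,0,0,0,0,0,0,0,0,0,0,0,0])

```text
clock: 15.0
ee_pos: [0.4519, -0.1948, 0.0011]
orientation: [-180.0, 0.0, -171.6]
wrist_force: [-2.7, 0.6, 11.6]
width: -0.0001
grip_force: 6.1
```

>>> jog_arm(steps=[0,0,0,0,0,0,0,0,0,0,0,0,0,0,0,0,0,0,0,0])

```text
clock: 15.5
ee_pos: [0.4519, -0.1947, 0.0011]
orientation: [-180.0, 0.0, -171.6]
wrist_force: [-2.7, 1.8, 12.4]
width: -0.0001
grip_force: 6.1
```

>>> jog_arm(steps=[0,0,0,0,0,0,0,0,0,0,0,0])

```text
clock: 15.8
ee_pos: [0.4519, -0.1947, 0.0011]
orientation: [-180.0, 0.0, -171.6]
wrist_force: [-2.8, 2.2, 11.6]
width: -0.0001
grip_force: 6.1
```

```bash
python3 tilt.py .5695 -.178 -.27 -.08
```

```text
[ 0.4519 -0.1947  0.0011] [-2.77  2.22 11.61] crate x -0.1188 y 0.0006 tipz 0.0101
side 851 x [-0.1494 -0.0174] top 0.1127 at x -0.0435
scene 570 x [-0.1456 -0.0189] top 0.1122 at x -0.042
```

Held for over a second at the stop. Same rows back as for the left crate.

>>> jog_arm(steps=[-0.0006,0,-0.0085,0,-0.0011,0,-0.007,0,-0.0015,0,-0.0069,0,-0.0018,0,-0.0068,0,-0.0022,0,-0.0067,0])

```text
clock: 16.4
ee_pos: [0.4562, -0.194, 0.0222]
orientation: [180.0, 0.0, -171.6]
wrist_force: [-0.2, 0.0, 1.2]
width: 0.0
grip_force: 0.3
```

>>> jog_arm(steps=[-0.0025,0,-0.0066,0,-0.0029,0,-0.0064,0,-0.0032,0,-0.0063,0,-0.0035,0,-0.0061,0,-0.0039,0,-0.0059,0])

```text
clock: 16.9
ee_pos: [0.4659, -0.1927, 0.041]
orientation: [-180.0, 0.0, -171.6]
wrist_force: [1.7, 0.2, -0.1]
width: -0.0
grip_force: 0.6
```

>>> jog_arm(steps=[-0.0042,0,-0.0057,0,-0.0045,0,-0.0054,0,-0.0047,0,-0.0052,0,-0.005,0,-0.0049,0,-0.0053,0,-0.0047,0])

```text
clock: 17.4
ee_pos: [0.4799, -0.1906, 0.0564]
orientation: [-180.0, 0.0, -171.6]
wrist_force: [2.4, -0.2, -0.4]
width: 0.0
grip_force: 0.7
```

>>> jog_arm(steps=[-0.0055,0,-0.0044,0,-0.0057,0,-0.0041,0,-0.0059,0,-0.0038,0,-0.0061,0,-0.0035,0,-0.0063,0,-0.0031,0])

```text
clock: 17.9
ee_pos: [0.4974, -0.1879, 0.0676]
orientation: [180.0, -0.0, -171.6]
wrist_force: [1.9, 0.0, -0.9]
width: 0.0
grip_force: 0.9
```

>>> jog_arm(steps=[-0.0045,0,-0.0019,0,-0.0038,0,-0.0015,0,-0.0038,0,-0.0014,0,-0.0039,0,-0.0012,0,-0.0039,0,-0.0011,0])

```text
clock: 18.4
ee_pos: [0.5087, -0.1862, 0.0717]
orientation: [180.0, -0.0, -171.6]
wrist_force: [0.9, 0.2, -0.3]
width: -0.0001
grip_force: 0.0
```

>>> jog_arm(steps=[-0.003,0,0,0,-0.005,0,0,0,0,0,0,0])

```text
clock: 18.7
ee_pos: [0.5138, -0.1855, 0.0717]
orientation: [180.0, -0.0, -171.6]
wrist_force: [-0.2, 0.4, 0.5]
width: 0.0002
grip_force: 0.0
```

```bash
python3 tilt.py .5695 -.178 -.27 -.08;  python3 - <<'E'
from meas import *
c=cam("wrist");p,d=arm.grab_frame("wrist");P=cloud(c,d);rep(P,blue(p)&(d>0)&(P[...,1]<-.1)&(P[...,2]<.11),yel(p)&(d>0)&(P[...,1]<-.1),(0,560,0,420),"w")
E
```

```text
[ 0.5138 -0.1855  0.0717] [-0.17  0.38  0.52] crate x -0.0562 y 0.0007 tipz 0.0807
side 658 x [-0.0838  0.0553] top 0.0994 at x -0.0805
scene 1126 x [-0.0752  0.0557] top 0.1075 at x -0.0631
w wall 1254 c [ 0.563  -0.1788] sz [0.1166 0.0901] a 7.35 z [0.0293 0.0353 0.0375]
[[0.49939998984336853, -0.14159999787807465], [0.5109000205993652, -0.23100000619888306], [0.6266000270843506, -0.21610000729560852], [0.6151000261306763, -0.1266999989748001]]
w yel 11 c [ 0.5261 -0.1257] sz [0.001  0.0072] a 13.17 z [0.0003 0.0018 0.0024]
[[0.5248000025749207, -0.12229999899864197], [0.5264000296592712, -0.12929999828338623], [0.527400016784668, -0.1290999948978424], [0.5257999897003174, -0.12210000306367874]]
 top z 0.0989
```

The plain crate is down flat in its place. Now I move to the stamped one with the fingers part open, so two contact points keep it square, and push on the bulkhead.

>>> jog_arm(steps=[0,0,-0.075,0,0,0,-0.075,0,-0.0192,0.0735,0,0,-0.0192,0.0735,0,0,-0.0192,0.0735,0,0])

```text
clock: 19.35
ee_pos: [0.5285, -0.0486, 0.1622]
orientation: [-180.0, 0.0, -171.7]
wrist_force: [0.7, 0.3, -0.6]
width: -0.0002
grip_force: 0.0
```

>>> jog_arm(steps=[-0.0192,0.0735,0,0,-0.0192,0.0735,0,0,-0.0192,0.0735,0,0,-0.0192,0.0735,0,0,-0.0192,0.0735,0,0.0172], gripper=0.15)

```text
clock: 19.85
ee_pos: [0.5532, 0.1788, 0.1619]
orientation: [-180.0, 0.0, -174.7]
wrist_force: [0.5, -0.3, 0.3]
width: 0.036
grip_force: 0.0
```

>>> jog_arm(steps=[0,0,0,0,0,0,0,0])

```text
clock: 20.05
ee_pos: [0.5531, 0.1778, 0.1614]
orientation: [-180.0, -0.0, -174.6]
wrist_force: [-0.2, 0.3, -0.2]
width: 0.0365
grip_force: 0.0
```

```bash
python3 - <<'E'
from meas import *
s=arm.read_state();e=s["ee_pos"];print(e,s["orientation"],s["width"],s["wrist_force"])
a=np.radians(s["orientation"][2]+180);u=np.array([np.cos(a),np.sin(a)]);v=np.array([-u[1],u[0]])
c=cam("wrist");p,d=arm.grab_frame("wrist");P=cloud(c,d);cv2.imwrite("pics/w2.png",p)
lo=(d>0)&(P[...,1]>.08)&(P[...,2]<.1)
rep(P,blue(p)&lo,yel(p)&lo,(0,560,0,420),"w")
for n in("wrist","side","scene"):
    if n!="wrist": c=cam(n);p,d=arm.grab_frame(n);P=cloud(c,d)
    X=(P[...,:2]-e[:2])@u;Y=(P[...,:2]-e[:2])@v;m=(d>0)&(abs(X)<.06)&(abs(Y)<.07)&(P[...,2]>.13)
    for z in range(-30,120,10):
        k=m&(P[...,2]-e[2]>z/1e3)&(P[...,2]-e[2]<=(z+10)/1e3)
        if k.sum()>3: print(n,z,k.sum(),"X",X[k].min().round(3),X[k].max().round(3),"Y",Y[k].min().round(3),Y[k].max().round(3))
E
```

```text
[0.55307644 0.1777996  0.16143713] [-1.79979723e+02 -3.57246133e-02 -1.74565801e+02] 0.03650168618772157 [-0.1908829   0.29366498 -0.17871561]
w wall 2853 c [0.5702 0.178 ] sz [0.1134 0.0904] a 5.05 z [0.0295 0.036  0.0383]
[[0.5097000002861023, 0.21799999475479126], [0.5177000164985657, 0.12790000438690186], [0.6306999921798706, 0.1378999948501587], [0.6226999759674072, 0.2280000001192093]]
w yel 990 c [0.4974 0.1713] sz [0.0081 0.0696] a 5.41 z [0.075  0.0865 0.0961]
[[0.4900999963283539, 0.20559999346733093], [0.4966999888420105, 0.1362999975681305], [0.5047000050544739, 0.1370999962091446], [0.498199999332428, 0.20640000700950623]]
 top z 0.0988
wrist 0 53 X -0.01 0.01 Y -0.023 0.02
wrist 10 679 X -0.011 0.012 Y -0.032 0.031
wrist 20 984 X -0.011 0.011 Y -0.032 0.032
wrist 30 1187 X -0.012 0.012 Y -0.032 0.032
wrist 40 1526 X -0.013 0.012 Y -0.037 0.037
wrist 50 3226 X -0.014 0.013 Y -0.051 0.051
wrist 60 8384 X -0.015 0.013 Y -0.056 0.054
wrist 70 6713 X -0.018 0.013 Y -0.059 0.059
wrist 80 11934 X -0.018 0.006 Y -0.063 0.063
wrist 90 6826 X -0.02 -0.006 Y -0.065 0.063
wrist 100
[... 191 characters left out ...]
side 70 48 X -0.015 0.019 Y 0.013 0.056
side 80 42 X -0.015 0.019 Y 0.02 0.06
side 90 37 X -0.015 0.018 Y 0.018 0.065
side 100 113 X -0.018 0.022 Y 0.006 0.067
side 110 73 X -0.016 0.021 Y 0.012 0.063
scene 0 6 X -0.002 0.01 Y -0.031 0.017
scene 10 26 X -0.009 0.012 Y -0.033 0.029
scene 20 32 X -0.008 0.013 Y -0.035 0.03
scene 30 35 X -0.008 0.015 Y -0.035 0.029
scene 40 34 X -0.011 0.014 Y -0.036 0.037
scene 50 88 X -0.012 0.014 Y -0.052 0.049
scene 60 97 X -0.013 0.016 Y -0.055 0.054
scene 70 83 X -0.008 0.019 Y -0.059 0.056
scene 80 84 X -0.009 0.019 Y -0.062 0.06
scene 90 99 X 0.002 0.019 Y -0.066 0.06
scene 100 203 X -0.013 0.022 Y -0.069 0.063
scene 110 79 X -0.006 0.021 Y -0.063 0.057
```

View pics/w2.png

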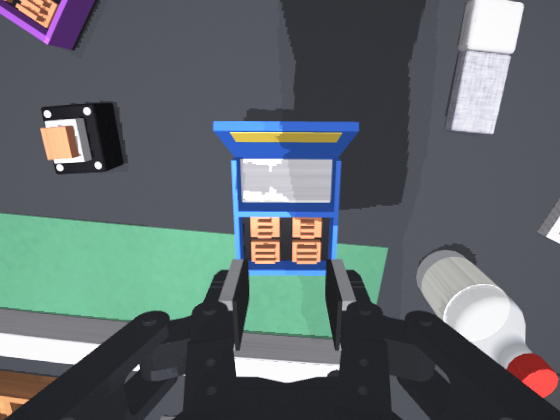

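The wrist view shows the fingers at (235,265) and (337,265), inside the crate's width, with the bulkhead at (287,213) and the gripper clear of the board. I lower into the bay.

>>> jog_arm(steps=[0,0,0.07,0,0,0,0.07,0,0,0,0.06,0,0,0,0.03,0,0,0,0.018,0])

```text
clock: 20.7
ee_pos: [0.5528, 0.1753, 0.0114]
orientation: [-180.0, -0.1, -174.8]
wrist_force: [-0.8, -0.8, 0.5]
width: 0.0363
grip_force: 0.0
```

>>> jog_arm(steps=[-0.003,0,0,0,-0.004,0,0,0])

```text
clock: 20.9
ee_pos: [0.5578, 0.1767, 0.0136]
orientation: [-180.0, -0.0, -174.8]
wrist_force: [-1.2, -0.5, -0.8]
width: 0.0361
grip_force: 1.0
```

```bash
python3 tilt.py .573 .1787 .08 .27
```

```text
[0.5578 0.1767 0.0136] [-1.25 -0.53 -0.79] crate x -0.0153 y -0.0006 tipz 0.0226
side 814 x [-0.0806  0.058 ] top 0.123 at x -0.0402
scene 668 x [-0.0801  0.0602] top 0.1 at x -0.064
```

>>> jog_arm(steps=[-0.01,0,0,0.002,-0.01,0,0,0.0025,-0.01,0,0,0.0025,-0.01,0,0,0.0025,-0.01,0,0,0.0025])

```text
clock: 21.5
ee_pos: [0.5872, 0.1799, 0.0141]
orientation: [180.0, -0.0, -176.9]
wrist_force: [-6.3, 0.4, 3.7]
width: 0.0367
grip_force: 3.3
```

>>> jog_arm(steps=[-0.01,0,0,0.0025,-0.01,0,0,0.0025,-0.01,0,0,0.0025,-0.01,0,0,0.0025,-0.01,0,0,0.0025])

```text
clock: 22.0
ee_pos: [0.6173, 0.1811, 0.0141]
orientation: [180.0, -0.0, -179.1]
wrist_force: [-5.8, 0.2, 3.8]
width: 0.0363
grip_force: 3.0
```

>>> jog_arm(steps=[-0.01,0,0,0.0025,-0.008,0,0,0,-0.005,0,0,0,0,0,0,0])

```text
clock: 22.4
ee_pos: [0.6316, 0.1812, 0.0141]
orientation: [180.0, 0.0, -179.6]
wrist_force: [-4.9, -0.1, 3.3]
width: 0.0365
grip_force: 1.9
```

```bash
cat > chk.py <<'E'
from meas import *
s=arm.read_state();print(s["ee_pos"].round(4),s["orientation"][2].round(2),s["wrist_force"].round(2))
for n in("side","scene","wrist"):
    c=cam(n);p,d=arm.grab_frame(n);P=cloud(c,d);cv2.imwrite(f"pics/last_{n}.png",p)
    m=blue(p)&(d>0)&(P[...,1]>.08)&(P[...,1]<.28)&(P[...,0]>.45)&(P[...,0]<.73)&(P[...,2]>.029)&(P[...,2]<.04)
    q=P[m]; q=q[q[:,0]>q[:,0].max()-.09]
    if len(q)>20:
        r=cv2.minAreaRect(q[:,:2].astype(np.float32));print(n,len(q),np.round(r[0],4),np.round(r[1],4),round(r[2],2),"xmax",np.percentile(q[:,0],98).round(4))
        # back wall outer line: per-y-bin max x
        b=[(y,q[abs(q[:,1]-y)<.004][:,0].max()) for y in np.arange(q[:,1].min()+.012,q[:,1].max()-.012,.008) if (abs(q[:,1]-y)<.004).any()]
        b=np.array(b);k=np.polyfit(b[:,0],b[:,1],1);print("  backwall slope deg",np.degrees(k[0]).round(2),"x mid",np.median(b[:,1]).round(4))
    # rail front top edge
    g=p.max(-1).astype(int)-p.min(-1);w=(d>0)&(g<40)&(p.max(-1)>110)&(P[...,2]>.033)&(P[...,2]<.047)&(P[...,0]>.70)&(P[...,0]<.78)&(P[...,1]>.03)&(P[...,1]<.27)
    if w.sum()>50: print("  rail x",np.percentile(P[w][:,0],[1,50,99]).round(4))
E
python3 chk.py
```

```text
[0.6316 0.1812 0.0141] -179.57 [-4.87 -0.13  3.27]
side 172 [0.6607 0.1836] [0.0925 0.0898] 89.98 xmax 0.7042
  backwall slope deg -0.13 x mid 0.7038
  rail x [0.7201 0.7353 0.7503]
scene 264 [0.6674 0.1817] [0.0799 0.0911] 0.81 xmax 0.7061
  backwall slope deg 1.14 x mid 0.7061
  rail x [0.7202 0.7362 0.7508]
wrist 4475 [0.6202 0.1817] [0.0576 0.0907] 0.37 xmax 0.6475
  backwall slope deg -0.31 x mid 0.6484
```

It is nearly square, about 16 mm short of the rail. I go slowly and stop on the force.

>>> jog_arm(steps=[-0.007,0,0,0,-0.007,0,0,0,-0.005,0,0,0,-0.003,0,0,0,0,0,0,0])

```text
clock: 23.05
ee_pos: [0.6436, 0.1812, 0.0137]
orientation: [180.0, -0.1, -179.6]
wrist_force: [-8.9, 0.2, 7.1]
width: 0.0364
grip_force: 4.4
```

>>> jog_arm(steps=[-0.002,0,0,0,-0.002,0,0,0])

```text
clock: 23.25
ee_pos: [0.6457, 0.1812, 0.0136]
orientation: [180.0, -0.1, -179.6]
wrist_force: [-9.3, 0.7, 8.0]
width: 0.0361
grip_force: 5.0
```

```bash
python3 chk.py
```

```text
[0.6457 0.1812 0.0136] -179.56 [-9.33  0.68  7.99]
side 187 [0.6764 0.1839] [0.0894 0.0924] 0.1 xmax 0.7205
  backwall slope deg 0.27 x mid 0.7204
  rail x [0.72   0.7357 0.7505]
scene 209 [0.6809 0.1818] [0.0787 0.0906] 0.23 xmax 0.7177
  backwall slope deg -1.03 x mid 0.7162
  rail x [0.7208 0.7365 0.7508]
wrist 4401 [0.6342 0.1819] [0.0571 0.0909] 0.37 xmax 0.6616
  backwall slope deg -0.57 x mid 0.6624
  rail x [0.7182 0.7195 0.7215]
```

The steady upward force suggests the tips are resting on the bay floor. I raise them 3 mm, then go on.

>>> jog_arm(steps=[0,0,-0.005,0,0,0,0,0])

```text
clock: 23.6
ee_pos: [0.647, 0.1811, 0.0164]
orientation: [180.0, 0.0, -179.6]
wrist_force: [-4.7, 0.1, 2.7]
width: 0.0363
grip_force: 2.0
```

>>> jog_arm(steps=[-0.0015,0,0,0,-0.0015,0,0,0,0,0,0,0])

```text
clock: 23.9
ee_pos: [0.6471, 0.1811, 0.0164]
orientation: [-180.0, -0.2, -179.6]
wrist_force: [-11.8, -0.3, 9.6]
width: 0.0367
grip_force: 6.2
```

>>> jog_arm(steps=[-0.001,0,0,0,0,0,0,0])

```text
clock: 24.1
ee_pos: [0.6471, 0.1811, 0.0163]
orientation: [-180.0, -0.2, -179.6]
wrist_force: [-15.3, -1.1, 10.6]
width: 0.0366
grip_force: 7.4
```

Position is stuck at x=0.647 and the force is rising, so it is seated on the rail. I back off, rise clear and check.

>>> jog_arm(steps=[0.004,0,0,0,0.005,0,0,0,0,0,-0.03,0,0,0,-0.06,0,0,0,-0.08,0])

```text
clock: 24.6
ee_pos: [0.6433, 0.1807, 0.1171]
orientation: [-180.0, -0.2, -179.6]
wrist_force: [0.6, 0.5, -0.1]
width: 0.0364
grip_force: 0.0
```

>>> jog_arm(steps=[0.03,0,-0.07,0,0.07,0,0,0,0.07,0,0,0,0.05,0,0,0,0,0,0,0])

```text
clock: 25.1
ee_pos: [0.5091, 0.1802, 0.161]
orientation: [180.0, 0.1, -179.5]
wrist_force: [0.7, -0.8, 0.0]
width: 0.0362
grip_force: 0.0
```

```bash
python3 chk.py; python3 - <<'E'
from h import *
w=cv2.imread("pics/last_wrist.png");s=cv2.imread("pics/last_scene.png")
cv2.imwrite("pics/fin.png",np.hstack([cv2.resize(w,(400,300)),cv2.resize(s[175:325,230:430],(400,300),interpolation=2)]))
E
```

```text
[0.5091 0.1802 0.161 ] -179.53 [ 0.66 -0.77  0.05]
side 275 [0.6769 0.1834] [0.0896 0.0927] 0.06 xmax 0.7201
  backwall slope deg -0.99 x mid 0.7203
  rail x [0.7206 0.7351 0.7506]
scene 209 [0.6744 0.1818] [0.0909 0.0899] 89.55 xmax 0.7167
  backwall slope deg 41.63 x mid 0.7165
  rail x [0.7207 0.7366 0.7516]
wrist 1235 [0.6769 0.1823] [0.0944 0.0773] 83.18 xmax 0.7139
  backwall slope deg -0.34 x mid 0.7139
  rail x [0.7187 0.7338 0.7485]
```

View pics/fin.png

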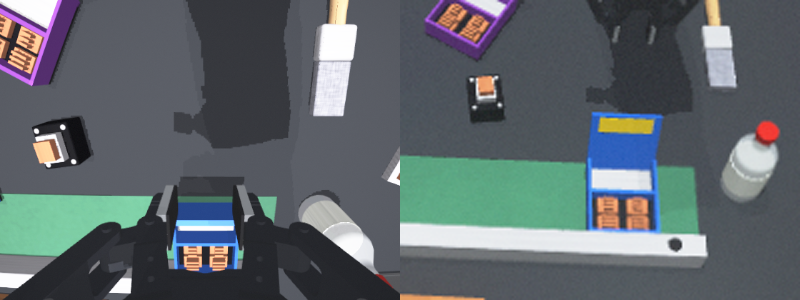

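The scene crop shows the stamped crate flush and square against the rail, with no green between them at (625,232). The fixture block at (486,97) is undisturbed and the gripper is clear, so I hand in.

```bash
python3 -c "
from station import arm
print(arm.sign_off())"
```

```text
the job is handed in; nothing more can be done
None
```

Job handed in at about 25 s: I tipped both crates to the stop, held each for over a second and let them down gently; the left one had the stamp and now stands square and flush against the rail, and the right one stayed where it was (one fingertip press on the left crate's board peaked at 54 N on the wrist, before I eased it off).

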